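Clamp the denture flasks under the sliding guard

ROBOT

A 6-joint arm with a two-finger parallel gripper is mounted at the origin on the work surface. World frame = base frame: x ahead of the robot, y to its left, z up, the work surface at z = 0. Lengths are in m, angles in rad, forces in N, time in s.
With the tool pointing down it reaches from about 0.35 to 0.85 m from the base axis. Payload 8.1 kg.
Tool frame: the origin (TCP) lies at the centre of the arm's flange, where the gripper is bolted on; the fingertips stand 186 mm ahead of it and the grasp point (between the pads) lies 167 mm ahead of it; z points along the fingers, y is the direction in which the jaws open and shut (so a half turn about z gives the same grasp; the last joint's range is limited). The gripper opens to 93 mm and grips with 3 to 60 N. Pads are 15 mm wide; open, the fingers measure 128 mm over their backs; the gripper's body (75 mm by 188 mm) begins 65 mm behind the grasp point.
Start: joints at [1.166, 0.13, 1.488, -0, 1.523, -0.085], TCP at [0.189, 0.57, 0.405] pointing down, gripper open.
Joint ranges: [-2.96, 2.96], [-0.89, 2.26], [0.02, 2.5], [-1.34, 4.48], [0, 2.73], [-2.66, 2.66]. Speed limits (rad/s): [2.39, 2.39, 2.79, 3.14, 3.14, 3.14].

INTERFACE

Orientations are given as a rotation vector (axis times angle).
In Python, from plant import robot, viewer, order gives the robot as it stands.
- The arm moves only by the tool apply_moves, never from a script. Its argument "deltas" is a list of rows, each a list of 3 entries, a list of its own where there are three numbers: the finger opening in mm, from 0 to 93, then the shift along the tool's x, y, z in mm, then the turn about the tool's z in rad. In form: [[grip, [dx, dy, dz], yaw], ...]. A call has 1 to 5 rows; each row shifts and turns the commanded pose from where the row before left it, along the tool's axes as they then stand; what a row does not reach is not made up. A row lasts 1/8 s, in which the tool goes at most 62.5 mm and 10.7 degrees, less where a joint would pass 70% of its speed; a pose out of reach is approached as far as the arm can. A call is refused whole if a number of a shift passes 62.5 or a number of a turn 0.188, either way. A call with a gripper value outside its range is refused whole. The fingers move at their own pace and stop on an object; "grip_force" is the grip in N (left out, the last holds). Time passes only in rows, so rows that do not move let the fingers close. It gives the time, the measured TCP pose, the force and the opening at its end, in the units of the state.
- robot.read_state(): the state, without advancing time (a new reading comes with each control period).
- viewer.read_camera(name): name is "scene" or "top" or "wrist"; returns the picture (400x640x3 uint8, blue, green, red); there is no depth.
- viewer.get_calibration(name): a dict with "fx", "fy", "cx", "cy" (pixels), "R" (3x3) and "t" (3): a world point X has camera coordinates R X + t. Camera axes: x right, y down, z forward; pixel columns grow to the right and rows downward; lengths in m; the calibration is good to about 2 mm. The wrist camera is an equidistant fisheye: a pixel r from the principal point sees the ray r / f radians off the axis. A picture is of the moment at which its call begins: read the wrist's pose just before it. get_calibration takes no time and is no camera call; for the wrist camera it gives the pose at the moment of the call.
- order.close_job(): hands the job in, once; it reports no verdict.
The state is a dict: "t": time; "q": joint angles; "dq": joint speeds; "joint_torque": joint torques, N m; "tool_pos": TCP position; "orientation": TCP orientation; "force": force on the tool from outside, world axes, zero at the start; "wrist_torque": the same for the moment, N m; "opening": finger opening in m.
Only numpy, scipy, OpenCV 4.12 (cv2) and the standard library are available. Lean on these libraries where they do the work, as an engineer would, in place of code of your own. Each camera call takes 0.05 s, during which the arm holds its last target. There are 200 camera calls.

TASK

Slide the clear guard of the clamping fixture all the way open, stand every brass denture flask that is on the bench in a bay of its own between the jaws, then turn the T-handle clockwise until rising resistance shows that the flasks are firmly clamped, and stop there without crushing them. Finally slide the guard fully shut again over the clamped flasks. Leave the plaster model, the denture, the bin and the bottle where they stand.

Things in the scene. Friction and masses are not known exactly. Their poses are not given: they have to be found in the camera images.
- fixture: grey bed with blue jaws fixed to the bench. Origin: on the bench under the middle bay; x across the jaws, away from the T-handle, y along the row of bays, z up. Bed top at z = 20 mm. Fixed blue jaw: face at x = +35 mm, top at z = 60 mm. Bays are parted by ribs 8 mm thick, tops at z = 32 mm. Blue T-handle housing: x = -170 to -85 mm, 110 mm wide, top at z = 70 mm
- bay0 (a point): middle of the open bay at y = -80 mm of the fixture, on its bed (z = 20 mm), 35 mm from the fixed jaw; axes as the fixture's. The bay is 72 mm wide (y) between ribs. A flask stands here with its x along the fixture's x, either way round
- bay1 (a point): middle of the open bay at y = 0 mm of the fixture, on its bed (z = 20 mm), 35 mm from the fixed jaw; axes as the fixture's. The bay is 72 mm wide (y) between ribs. A flask stands here with its x along the fixture's x, either way round
- bay2 (a point): middle of the open bay at y = 80 mm of the fixture, on its bed (z = 20 mm), 35 mm from the fixed jaw; axes as the fixture's. The bay is 72 mm wide (y) between ribs. A flask stands here with its x along the fixture's x, either way round
- jaw: moving blue jaw bar with three black rubber pads, one per bay (z = 30 to 56 mm), each on its own spring: 5 N per mm, 14 mm at most. Origin: on the fixture's when screw = 0; it moves along the fixture's x by 5 mm per rad. Pad faces 35 mm on the -x side of this origin, so the bays are 70 mm long at screw = 0. Pad force: over 12 N is firm, 20 to 30 N right, over 60 N crushes
- screw (a joint): angle of the T-handle, rad: 0 backed off, grows clockwise seen from above (tightening), up to 6.5. At 0 the bar lies along the fixture's y. Free turning takes 0.4 N m (friction); once the pads press, it rises by 0.25 N m per rad with two flasks, 0.375 with three. Stop about 0.3 N m above free turning, 0.8 to 1.2 rad after the pads touch. It stays where left
- screw_grip (a point): centre of the T-handle's steel bar, on the screw's upright axis, 115 mm above the bench, at x = -127.5 mm, y = 0 of the fixture. The bar is 100 mm long (along this point's y), 12 mm wide, 16 mm high, with red ends; a 20 mm round stem below. When the turning hand pauses, still holding, it feels only about 0.6 of the turning torque
- guard (a joint): travel of the clear orange-edged guard hood along the fixture's x, m: 0 fully shut over the bays, 0.14 fully open (away from the robot). Sliding takes about 2 N; it stays where left. Roof top 130 mm above the bench, hood 130 mm long (x), 262 mm wide
- guard_handle (a point): centre of the black handle bar over the guard's roof near its robot-side edge, 167 mm above the bench; at x = -45 mm, y = 0 of the fixture when shut. The bar runs along the fixture's y, 90 mm long, 12 mm wide, 14 mm high, 30 mm clear of the roof
- flask1: brass denture flask on edge: a block 56 (x) x 62 (y) x 44 mm high with a dark seam, about 0.4 kg; on top in the middle a steel lug 14 mm wide (y), 36 mm long (x), rising from 44 to 77 mm: grip it across the 14 mm, fingers above the block. Origin: centre of the underside; z up. Two or three flasks are present
- flask2: brass denture flask on edge: a block 56 (x) x 62 (y) x 44 mm high with a dark seam, about 0.4 kg; on top in the middle a steel lug 14 mm wide (y), 36 mm long (x), rising from 44 to 77 mm: grip it across the 14 mm, fingers above the block. Origin: centre of the underside; z up. Two or three flasks are present
- flask3: brass denture flask on edge: a block 56 (x) x 62 (y) x 44 mm high with a dark seam, about 0.4 kg; on top in the middle a steel lug 14 mm wide (y), 36 mm long (x), rising from 44 to 77 mm: grip it across the 14 mm, fingers above the block. Origin: centre of the underside; z up. Two or three flasks are present
- model: cream plaster arch model, 62 x 66 x 34 mm; bystander, leave it where it is (origin: centre of the underside)
- denture: pink denture on its base with white teeth, 62 x 66 x 34 mm; bystander, leave it where it is (origin: centre of the underside)
- bin: open red bin, 160 x 110 x 60 mm; bystander, leave it where it is (origin: centre of the underside)
- bottle: clear bottle with red cap, 70 mm across, 190 mm high; bystander, leave it where it is (origin: centre of the underside)
Things that resemble listed ones, but are neither listed nor needed, are in the scene too. What is shaped like the flask2 but purple is not meant.

How it is judged:
On the way, in this order (a step that is already met when the one before it is completed fails the run):
1. the guard is slid open (value of joint guard above 0.13 m), for 0.2 s.
2. every flask present stands in a bay between the jaws, let go (z of flask1 in the frame of fixture between 0.014 and 0.026 m and x of flask1 in the frame of fixture between -0.016 and 0.016 m and y of flask1 in the frame of fixture between -0.1 and 0.1 m and angle between each of flask1, flask2, flask3's own z axis and vertical below 0.12 rad and z of flask2 in the frame of fixture between 0.014 and 0.026 m and x of flask2 in the frame of fixture between -0.016 and 0.016 m and y of flask2 in the frame of fixture between -0.1 and 0.1 m and z of flask3 in the frame of fixture between 0.014 and 0.026 m and x of flask3 in the frame of fixture between -0.016 and 0.016 m and y of flask3 in the frame of fixture between -0.1 and 0.1 m and contact force between the fingers and flask1 below 0.3 N and contact force between the fingers and flask2 below 0.3 N and contact force between the fingers and flask3 below 0.3 N), for 0.3 s.
3. every flask is clamped by the moving jaw with more than 12 N (contact force between each of flask1, flask2, flask3 and jaw above 12 N and z of flask1 in the frame of fixture between 0.014 and 0.026 m and x of flask1 in the frame of fixture between -0.016 and 0.016 m and y of flask1 in the frame of fixture between -0.1 and 0.1 m and angle between each of flask1, flask2, flask3's own z axis and vertical below 0.12 rad and z of flask2 in the frame of fixture between 0.014 and 0.026 m and x of flask2 in the frame of fixture between -0.016 and 0.016 m and y of flask2 in the frame of fixture between -0.1 and 0.1 m and z of flask3 in the frame of fixture between 0.014 and 0.026 m and x of flask3 in the frame of fixture between -0.016 and 0.016 m and y of flask3 in the frame of fixture between -0.1 and 0.1 m), for 0.3 s.
4. the guard is slid shut with the flasks clamped (value of joint guard below 0.008 m and contact force between each of flask1, flask2, flask3 and jaw above 12 N), for 0.2 s.
At the end, for the whole second after the job is handed in: the guard is shut to within 8 mm; every flask present stands upright on the bed in a bay (underside within 6 mm of the bed's top, tilt under 0.12 rad) and is clamped by its pad with more than 12 N (all of step 4 and z of flask1 in the frame of fixture between 0.014 and 0.026 m and x of flask1 in the frame of fixture between -0.016 and 0.016 m and y of flask1 in the frame of fixture between -0.1 and 0.1 m and angle between each of flask1, flask2, flask3's own z axis and vertical below 0.12 rad and z of flask2 in the frame of fixture between 0.014 and 0.026 m and x of flask2 in the frame of fixture between -0.016 and 0.016 m and y of flask2 in the frame of fixture between -0.1 and 0.1 m and z of flask3 in the frame of fixture between 0.014 and 0.026 m and x of flask3 in the frame of fixture between -0.016 and 0.016 m and y of flask3 in the frame of fixture between -0.1 and 0.1 m); the robot touches nothing.
It fails at once if a flask is crushed: the moving jaw presses it with more than 60 N (contact force between any of flask1, flask2, flask3 and jaw above 60 N).
It fails at once if a bystander is pushed more than 40 mm or tipped (distance of any of model, denture, bin, bottle from where it was at the start of the episode above 0.04 m or angle between any of model, denture, bin, bottle's own z axis and vertical above 0.5 rad).
Of flask1, flask2, flask3 only 2 to 3 are there at a start; the rules pass over those that are not, and their reading is None.
At some moment in a run one of flask1, flask2, flask3 may be knocked a few centimetres aside while the robot is not near it.
It also fails if it takes over 210 s, if anything falls off the work surface, if the arm or the gripper's body presses on something with over 40 N, if the wrist force passes 120 N, or if a joint passes its speed limit or range.

## Working session

There is one attempt and no reset: what is moved stays moved. The work goes in short steps, Python scripts to look and compute and a tool call to move; the robot and the scene stay as the last step left them, time stands still between calls to the robot, and variables do not carry over. Pictures are saved under pics/ and viewed, about 12 in all and at most 16, crops included, and the job is handed in when it is done.

Besides the shell and the picture viewer there is one more tool, called after "Request:" by a JSON object that holds its "method" and its "body". apply_moves: Moves the arm, as the interface text tells. Its arguments: {"type":"object","properties":{"deltas":{"type":"array"},"grip_force":{"type":"number"}},"required":["deltas"]}

```bash
ls; mkdir -p pics; python3 - <<'E'
from plant import robot,viewer
import cv2,numpy as np
s=robot.read_state();print({k:np.round(v,3).tolist() for k,v in s.items()})
for n in('scene','top'):
    cv2.imwrite(f'pics/{n}0.png',viewer.read_camera(n))
    c=viewer.get_calibration(n);print(n,{k:np.round(v,4).tolist() for k,v in c.items()})
E
```

```text
pics
{'t': 0.0, 'q': [1.166, 0.131, 1.489, -0.0, 1.523, -0.085], 'dq': [0.0, 0.0, -0.001, 0.0, -0.002, 0.001], 'joint_torque': [0.001, -55.985, -49.175, 0.077, 0.035, -0.0], 'tool_pos': [0.189, 0.569, 0.404], 'orientation': [-0.5, -3.101, 0.003], 'force': [0.106, 0.66, -0.105], 'wrist_torque': [-0.003, 0.009, -0.026], 'opening': 0.093}
scene {'fx': 488.5657, 'fy': 488.5657, 'cx': 320.8303, 'cy': 200.0222, 'R': [[-0.6878, 0.7257, -0.0162], [0.5869, 0.5428, -0.6007], [-0.4271, -0.4227, -0.7993]], 't': [0.3305, -0.2615, 1.8673]}
top {'fx': 474.4265, 'fy': 474.4265, 'cx': 316.9561, 'cy': 196.9274, 'R': [[-0.015, -0.9997, -0.0209], [-0.9971, 0.0165, -0.0737], [0.074, 0.0197, -0.9971]], 't': [0.062, 0.5677, 1.5861]}
```

View pics/top0.png

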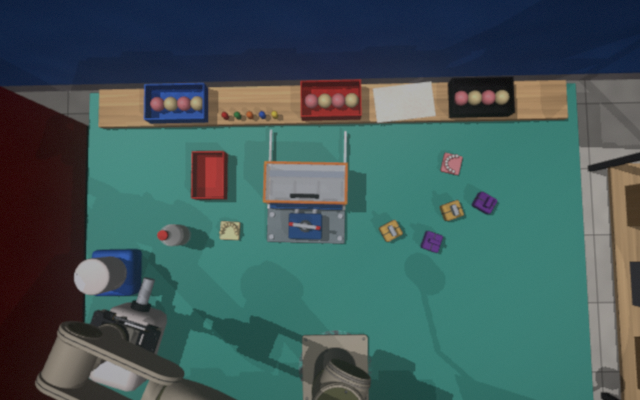

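View pics/scene0.png

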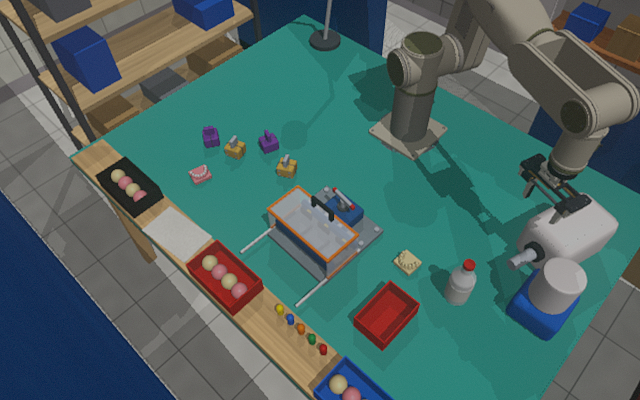

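Top view: two brass flasks near (391,231) and (452,210), two purple decoys, fixture centred near (305,200) with its guard shut and its T-handle at (304,227). The scene view agrees. Next I measure the fixture and the flasks.

```bash
cat > h.py <<'E'
from plant import robot,viewer
import cv2,numpy as np
from scipy.spatial.transform import Rotation as Ro
def cal(n):
    c=viewer.get_calibration(n);return {k:np.array(v) if k in'Rt' else v for k,v in c.items()}
def onplane(n,uv,z,c=None):
    c=c or cal(n);u,v=uv;a,b=(u-c['cx'])/c['fx'],(v-c['cy'])/c['fy']
    if n=='wrist':
        r=np.hypot(a,b);s=np.sin(r)/max(r,1e-9);d=np.array([a*s,b*s,np.cos(r)])
    else: d=np.array([a,b,1.])
    o=-c['R'].T@c['t'];d=c['R'].T@d
    return o+d*(z-o[2])/d[2]
def proj(n,X,c=None):
    c=c or cal(n);p=c['R']@np.array(X)+c['t']
    if n=='wrist':
        r=np.hypot(p[0],p[1]);k=np.arctan2(r,p[2])/max(r,1e-9);return c['cx']+c['fx']*p[0]*k,c['cy']+c['fy']*p[1]*k
    return c['cx']+c['fx']*p[0]/p[2],c['cy']+c['fy']*p[1]/p[2]
def st():
    s=robot.read_state();R=Ro.from_rotvec(s['orientation']).as_matrix()
    print('t %.2f'%s['t'],'pos',np.round(s['tool_pos'],4),'xax',np.round(R[:,0],3),'yawx',round(np.arctan2(R[1,0],R[0,0]),4),'z',np.round(R[:,2],3),'F',np.round(s['force'],1),'M',np.round(s['wrist_torque'],2),'op',round(s['opening'],4),'q6',round(s['q'][5],2));return s,R
def delta(target,yaw=None):
    """target TCP pos, direction angle of tool y-axis (mod pi) -> tool-axes shift mm, yaw turn"""
    s,R=st();d=R.T@(np.array(target)-s['tool_pos'])*1000
    print('shift mm',np.round(d,1))
    if yaw is not None:
        e=(yaw-np.arctan2(R[1,1],R[0,1])+np.pi/2)%np.pi-np.pi/2
        print('world turn',round(e,4),'-> tool yaw',round(-e,4),'(q6 change sign check)')
E
python3 - <<'E'
from h import *
for n in('top','scene'):
    im=cv2.imread(f'pics/{n}0.png');hsv=cv2.cvtColor(im,cv2.COLOR_BGR2HSV)
    for nm,lo,hi in(('brass',(12,90,70),(28,255,255)),('orange',(5,170,120),(16,255,255)),('red',(172,120,90),(180,255,255))):
        m=cv2.inRange(hsv,lo,hi);m=cv2.morphologyEx(m,cv2.MORPH_CLOSE,np.ones((3,3)))
        for c in cv2.findContours(m,cv2.RETR_EXTERNAL,cv2.CHAIN_APPROX_SIMPLE)[0]:
            a=cv2.contourArea(c);r=cv2.minAreaRect(c)
            if (a>25 or nm=='red' and a>1) and a<8000:
                z={'brass':.044,'orange':.13,'red':.115}[nm]
                print(n,nm,a,np.round(r[0],1),np.round(r[1],1),round(r[2],1),np.round(onplane(n,r[0],z),3))
                if nm=='orange': print('   ',[np.round(onplane(n,p,.13)[:2],3).tolist() for p in cv2.boxPoints(r)])
im=cv2.imread('pics/top0.png')
a=cv2.resize(im[120:255,255:355],None,fx=4,fy=4,interpolation=cv2.INTER_CUBIC);b=cv2.resize(im[140:255,365:505],None,fx=3,fy=3,interpolation=cv2.INTER_CUBIC)
b=cv2.copyMakeBorder(b,0,540-b.shape[0],0,0,cv2.BORDER_CONSTANT)
o=np.hstack([a,b]);cv2.imwrite('pics/crop.png',o[:,:800])
E
```

```text
top brass 262.0 [390.4 230.3] [16.1 18.3] 63.4 [ 0.452 -0.189  0.044]
top brass 282.5 [451.5 210.2] [16.4 19.5] 69.4 [ 0.515 -0.393  0.044]
top brass 4560.5 [623.5 281. ] [236.  31.] 90.0 [ 0.276 -0.941  0.044]
top brass 264.0 [305.1 182.1] [84.2 41.8] 1.4 [0.617 0.092 0.044]
top brass 1561.0 [129.  107.5] [37. 60.] 90.0 [0.884 0.69  0.044]
top brass 3810.5 [280.  104.6] [ 38.2 231. ] 88.6 [0.883 0.173 0.044]
top brass 2586.0 [486.2 101. ] [ 38.8 159.3] 88.5 [ 0.881 -0.522  0.044]
top red 6.5 [317.5 227.5] [3. 3.] 90.0 [0.464 0.051 0.115]
top red 3.0 [290.5 223.5] [3. 1.] 90.0 [0.478 0.137 0.115]
scene brass 32.5 [341.6 264.6] [ 1.7 39.7] 48.4 [0.62  0.219 0.044]
scene brass 328.0 [630.5 268.5] [39. 17.] 90.0 [0.045 0.856 0.044]
scene brass 5347.0 [250.  301.5] [229.8  50.2] 45.0 [0.889 0.107 0.044]
scene brass 335.5 [312.3 221.7] [86.5 41.7] 40.9 [0.567 0.046 0.044]
scene brass 224.5 [286.4 167.4] [19.1 17.7] 8.1 [ 0.464 -0.181  0.044]
scene brass 214.0 [234.9 150.2] [16.9 20.7] 79.7 [ 0.533 -0.377  0.044]
scene brass 2192.5 [122.5 198.1] [128.8  60.2] 42.3 [ 0.932 -0.489  0.044]
scene brass 157.0 [ 80. 136.] [20.6 10.8] 58.4 [ 0.878 -0.858  0.044]
scene brass 241.5 [55.5 86. ] [38.9 12. ] 45.0 [ 0.798 -1.19   0.044]
scene brass 1766.5 [610.5  44. ] [60. 57.] 90.0 [-0.97   0.343  0.044]
scene brass 161.0 [559.5  20.5] [11.2 23.7] 26.6 [-0.986  0.1    0.044]
scene brass 1489.0 [78.  21.5] [ 43. 114.] 90.0 [ 0.499 -1.535  0.044]
scene brass 282.5 [13.5 17.8] [42.2 13.7] 51.3 [ 0.689 -1.791  0.044]
scene orange 52.5 [300.5 329. ] [10.  7.] 90.0 [0.87 0.3  0.13]
    [[0.867, 0.284], [0.854, 0.297], [0.874, 0.316], [0.886, 0.303]]
scene orange 257.5 [312.3 221.7] [86.3 41.8] 41.2 [0.608 0.088 0.13 ]
    [[0.67, -0.048], [0.525, -0.075], [0.548, 0.219], [0.68, 0.232]]
```

View pics/crop.png

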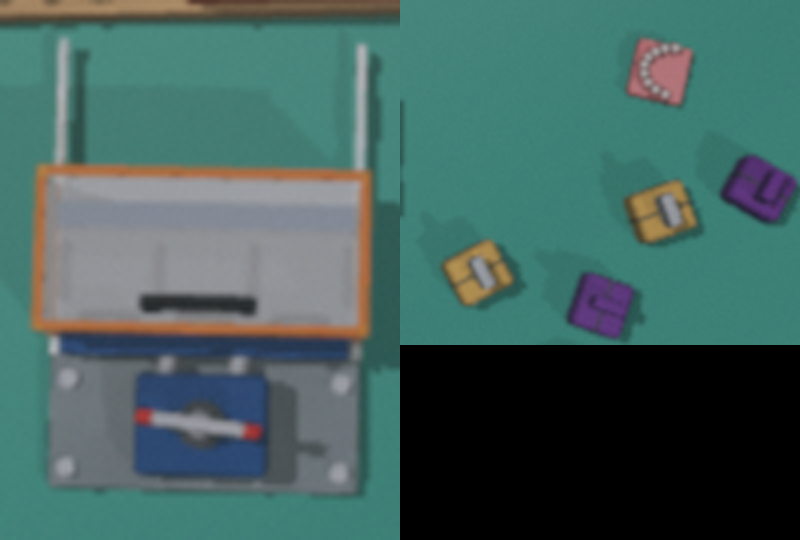

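Crop: the orange roof rim runs (38,167)–(370,172)–(367,335)–(33,328), the black handle (140,303)–(257,305), and the T-bar (135,415)–(262,432), so the bar is a few degrees clockwise already. The lugs are at (483,272) and (670,210).

```bash
python3 - <<'E'
from h import *
f=lambda x,y:(255+(x-1.5)/4,120+(y-1.5)/4)
g=lambda x,y:(365+(x-401)/3,140+(y-1)/3)
def P(n,pts,z):
    r=[onplane('top',p,z)[:2] for p in pts];print(n,[np.round(q,4).tolist() for q in r],'mean',np.round(np.mean(r,0),4));return r
r=P('roof',[f(38,167),f(370,172),f(367,335),f(33,328)],.13)
w=(r[0]+r[3]-r[1]-r[2]);print('yaw y-axis',np.degrees(np.arctan2(w[1],w[0]))-90,np.linalg.norm(w)/2,np.linalg.norm(r[0]-r[3]))
P('handle',[f(140,303),f(257,305)],.172);r=P('tbar',[f(135,415),f(262,432)],.123)
w=r[0]-r[1];print(np.degrees(np.arctan2(w[1],w[0]))-90,np.linalg.norm(w))
P('bed',[f(49,490),f(360,493)],.02)
for c in([(472,255),(495,290)],[(662,193),(680,227)]):
    r=P('lug',[g(*p) for p in c],.077);w=r[0]-r[1];print(np.degrees(np.arctan2(w[1],w[0])))
delta((0.6,0.09,.55),np.pi/2*0)
E
```

```text
roof [[0.6769, 0.2175], [0.6681, -0.0464], [0.5386, -0.0415], [0.5485, 0.2223]] mean [0.608 0.088]
yaw y-axis -2.021603203196662 0.2640352481278508 0.12846594214557944
handle [[0.5636, 0.1341], [0.5606, 0.0441]] mean [0.5621 0.0891]
tbar [[0.4786, 0.1428], [0.4637, 0.0425]] mean [0.4712 0.0926]
-8.479811640382408 0.10139577218505733
bed [[0.4185, 0.2245], [0.4122, -0.0377]] mean [0.4154 0.0934]
lug [[0.4703, -0.1796], [0.4322, -0.2033]] mean [ 0.4513 -0.1915]
31.96270244846136
lug [[0.5342, -0.3864], [0.4971, -0.4045]] mean [ 0.5156 -0.3955]
25.90490295097055
t 0.10 pos [0.1885 0.5694 0.4038] xax [-0.949  0.314  0.   ] yawx 2.8218 z [-0.001 -0.002 -1.   ] F [ 0.3 -0.3 -0.5] M [-0.01 -0.    0.04] op 0.0927 q6 -0.09
shift mm [-541.3 -326.  -145.7]
world turn -1.251 -> tool yaw 1.251 (q6 change sign check)
```

Request:
{"method": "apply_moves", "body": {"deltas": [[93,[-42,-28,-6],0],[93,[-42,-28,-6],0],[93,[-42,-28,-6],0],[93,[-42,-28,0],0],[93,[-42,-28,0],0]]}}

```text
t: 0.72
tool_pos: [0.3446, 0.3692, 0.4225]
orientation: [-0.5, -3.101, 0.0]
force: [1.3, 0.6, -0.2]
opening: 0.0931
```

Request:
{"method": "apply_moves", "body": {"deltas": [[93,[-42,-28,0],0],[93,[-42,-28,0],0],[93,[-42,-28,0],0],[93,[-42,-28,0],0],[93,[-42,-28,0],0]]}}

```text
t: 1.35
tool_pos: [0.5, 0.1703, 0.4224]
orientation: [-0.5, -3.101, 0.0]
force: [0.6, 0.1, 0.1]
opening: 0.0928
```

Request:
{"method": "apply_moves", "body": {"deltas": [[93,[-42,-28,0],0],[93,[-42,-28,0],0],[93,[0,0,0],0.184],[93,[0,0,0],0.184],[93,[0,0,0],0.184]]}}

```text
t: 1.98
tool_pos: [0.5614, 0.0919, 0.422]
orientation: [-1.335, -2.842, 0.001]
force: [-0.2, 0.4, 0.1]
opening: 0.0928
```

Request:
{"method": "apply_moves", "body": {"deltas": [[93,[0,0,0],0.184],[93,[0,0,0],0.184],[93,[0,0,0],0.184],[93,[0,0,0],0.182],[93,[0,0,0],0]]}}

```text
t: 2.6
tool_pos: [0.5613, 0.0922, 0.4223]
orientation: [-2.258, -2.183, 0.001]
force: [0.5, -0.1, 1.4]
opening: 0.093
```

```bash
python3 - <<'E'
from h import *
c=cal('wrist');cv2.imwrite('pics/w1.png',viewer.read_camera('wrist'))
np.savez('w1.npz',**c);print({k:np.round(v,3).tolist() for k,v in c.items()})
cv2.imwrite('pics/s1.png',viewer.read_camera('scene'))
delta((.562,.0891,.334),np.radians(-2))
E
```

```text
{'fx': 309.707, 'fy': 309.707, 'cx': 315.681, 'cy': 201.733, 'R': [[0.999, -0.034, 0.001], [-0.033, -0.964, 0.265], [-0.008, -0.265, -0.964]], 't': [-0.558, 0.072, 0.437]}
t 2.70 pos [0.5613 0.0922 0.4224] xax [ 0.031  1.    -0.   ] yawx 1.5403 z [-0.001 -0.    -1.   ] F [-0.5  0.  -0.2] M [-0.12  0.04  0.  ] op 0.0931 q6 0.1
shift mm [-3.1  0.8 88.4]
world turn -0.0044 -> tool yaw 0.0044 (q6 change sign check)
```

View pics/w1.png

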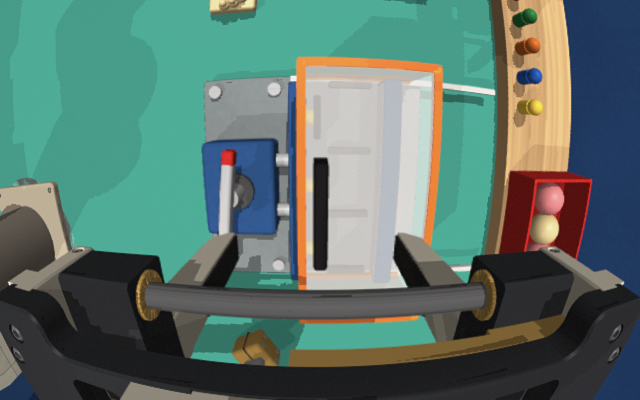

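Wrist view: black handle (320,158)–(320,268) between the fingers, bays empty, T-bar red end at (228,158). I check the points with this view, then descend.

```bash
python3 - <<'E'
from h import *
z=np.load('w1.npz');c={k:z[k] for k in z}
for n,uv,h in(('h1',(320.5,158.5),.174),('h2',(320.5,269),.174),('roofTL',(300,59),.13),('roofTR',(440,67),.13),('screwcentre',(240,190),.07),('redend',(230,151),.123),('rib1 bed plate corner',(205,79),.02),('housing TL',(205,143),.07),('housing TR',(277,140),.07),('housing BR',(277,233),.07)):
    print(n,np.round(onplane('wrist',uv,h,c),4))
E
```

```text
h1 [0.5667 0.1365 0.174 ]
h2 [0.564  0.0456 0.174 ]
roofTL [0.5524 0.2198 0.13  ]
roofTR [0.6793 0.2149 0.13  ]
screwcentre [0.4765 0.0914 0.07  ]
redend [0.4839 0.1408 0.123 ]
rib1 bed plate corner [0.4261 0.2268 0.02  ]
housing TL [0.4399 0.147  0.07  ]
housing TR [0.5219 0.145  0.07  ]
housing BR [0.5151 0.0389 0.07  ]
```

Request:
{"method": "apply_moves", "body": {"deltas": [[93,[-1,0,30],0],[93,[-1,1,30],0.004],[93,[-1,0,28],0],[93,[0,0,0],0]]}}

```text
t: 3.2
tool_pos: [0.5612, 0.089, 0.3319]
orientation: [-2.259, -2.178, 0.007]
force: [0.2, -0.9, 0.5]
opening: 0.0929
```

Request:
{"method": "apply_moves", "body": {"deltas": [[5,[0,3,0],0],[5,[0,0,0],0],[5,[0,0,0],0],[5,[0,0,0],0],[5,[0,0,0],0]], "grip_force": 20}}

```text
t: 3.82
tool_pos: [0.5653, 0.089, 0.3349]
orientation: [2.264, 2.178, 0.0]
force: [0.7, 0.1, 0.3]
opening: 0.0478
```

Request:
{"method": "apply_moves", "body": {"deltas": [[5,[0,12,0],0],[5,[0,12,0],0],[5,[0,12,0],0],[5,[0,12,0],0],[5,[0,12,0],0]]}}

```text
t: 4.45
tool_pos: [0.6262, 0.0867, 0.3346]
orientation: [-2.264, -2.178, 0.0]
force: [-2.2, 1.0, 2.2]
opening: 0.012
```

Request:
{"method": "apply_moves", "body": {"deltas": [[5,[0,15,0],0],[5,[0,15,0],0],[5,[0,15,0],0],[5,[0,15,0],0],[5,[0,8,0],0]]}}

```text
t: 5.08
tool_pos: [0.6942, 0.0841, 0.3347]
orientation: [-2.264, -2.178, -0.001]
force: [-2.8, 1.5, 2.4]
opening: 0.0116
```

Request:
{"method": "apply_moves", "body": {"deltas": [[5,[0,8,0],0],[5,[0,0,0],0],[5,[0,0,0],0]]}}

```text
t: 5.45
tool_pos: [0.6976, 0.0843, 0.3345]
orientation: [-2.256, -2.172, 0.017]
force: [-37.5, 1.0, 20.0]
opening: 0.0121
```

Request:
{"method": "apply_moves", "body": {"deltas": [[5,[0,-4,0],0],[93,[0,0,0],0],[93,[0,0,0],0],[93,[0,0,0],0],[93,[0,0,-20],0]]}}

```text
t: 6.08
tool_pos: [0.6967, 0.0837, 0.3529]
orientation: [-2.263, -2.176, 0.005]
force: [-0.3, -0.4, -0.5]
opening: 0.0473
```

Request:
{"method": "apply_moves", "body": {"deltas": [[93,[0,-20,-50],0],[93,[0,-40,-40],0],[93,[0,-40,0],0],[93,[0,-20,0],0],[93,[0,0,0],0]]}}

```text
t: 6.7
tool_pos: [0.5766, 0.0887, 0.4471]
orientation: [2.263, 2.177, 0.004]
force: [0.3, -0.2, -0.3]
opening: 0.0921
```

```bash
python3 - <<'E'
from h import *
c=cal('wrist');im=viewer.read_camera('wrist');np.savez('w2.npz',**c)
cv2.imwrite('pics/w2.png',cv2.resize(im[:300,150:550],None,fx=2,fy=2,interpolation=cv2.INTER_CUBIC));st()
E
```

```text
t 6.75 pos [0.5773 0.0886 0.4466] xax [0.039 0.999 0.   ] yawx 1.5319 z [ 0.003  0.    -1.   ] F [ 0.5  0.2 -0.5] M [-0.1   0.09  0.05] op 0.0926 q6 0.1
```

View pics/w2.png

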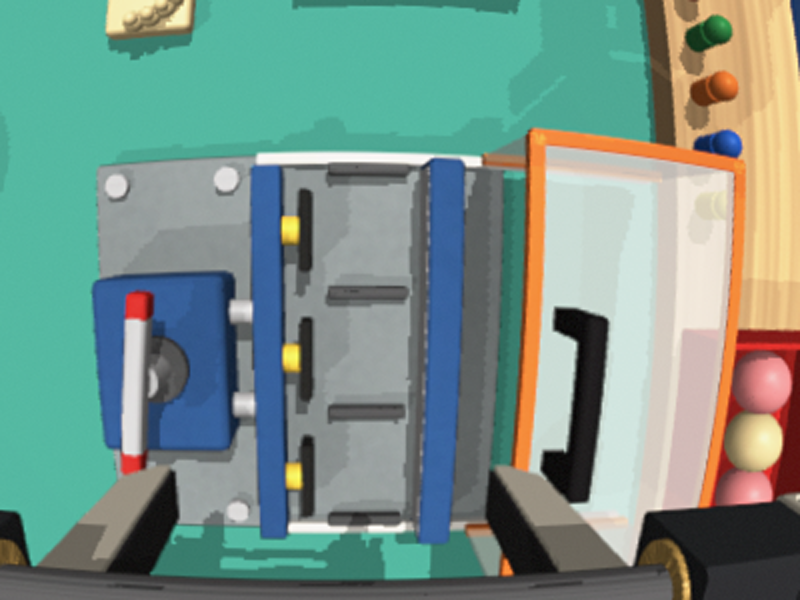

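Guard open, bays empty. Rib tops are at (368,169), (368,292), (367,411) and (364,518), and the fixed jaw's top edge is near x=428 in the crop.

```bash
python3 - <<'E'
from h import *
z=np.load('w2.npz');c={k:z[k] for k in z}
f=lambda x,y:(150+(x-.5)/2,(y-.5)/2)
r=[onplane('wrist',f(*p),.032,c) for p in((368,168),(368,291),(367,410),(364,515))]
print(np.round(r,4));r=np.array(r)
w=r[0]-r[3];print('yaw',np.degrees(np.arctan2(w[1],w[0]))-90,np.linalg.norm(w),'mean',r.mean(0))
for n,p,h in(('fj top',(430,160),.06),('fj bot',(419,540),.06),('handle',(598,320),.174),('handle',(582,500),.174),('tb up',(139,292),.123),('tb low',(133,470),.123),('pad1',(311,360),.056)):
    print(n,np.round(onplane('wrist',f(*p),h,c),4))
# full scene view w/o arm over bench: any other brass?
E
```

```text
[[ 0.6059  0.2068  0.032 ]
 [ 0.6032  0.128   0.032 ]
 [ 0.6004  0.0492  0.032 ]
 [ 0.5967 -0.0277  0.032 ]]
yaw -2.230168333503741 0.2347327195762424 mean [0.6015613  0.08905246 0.032     ]
fj top [0.6408 0.2081 0.06  ]
fj bot [ 0.6322 -0.035   0.06  ]
handle [0.6963 0.1267 0.174 ]
handle [0.6951 0.0411 0.174 ]
tb up [0.4826 0.1417 0.123 ]
tb low [0.468  0.0462 0.123 ]
pad1 [0.5658 0.0892 0.056 ]
```

```bash
python3 - <<'E'
from h import *
for n in('top','scene'):
    im=viewer.read_camera(n);cv2.imwrite(f'pics/{n}2.png',im)
    hsv=cv2.cvtColor(im,cv2.COLOR_BGR2HSV);m=cv2.inRange(hsv,(12,90,60),(28,255,255));m=cv2.morphologyEx(m,cv2.MORPH_CLOSE,np.ones((3,3)))
    for c in cv2.findContours(m,cv2.RETR_EXTERNAL,cv2.CHAIN_APPROX_SIMPLE)[0]:
        a=cv2.contourArea(c)
        r=cv2.minAreaRect(c)
        if 40<a<800: print(n,a,np.round(r[0],1),np.round(r[1],1),np.round(onplane(n,r[0],.044),3))
s,R=st()
delta((.452,-.19,.43),np.radians(122))
E
```

```text
top 253.0 [390.5 230.5] [16.3 17.9] [ 0.451 -0.189  0.044]
top 284.5 [451.5 210.2] [16.4 19.5] [ 0.515 -0.393  0.044]
scene 290.5 [630.5 268.5] [39. 17.] [0.045 0.856 0.044]
scene 395.5 [276.6 251.2] [89.2 51.4] [0.721 0.041 0.044]
scene 68.5 [281.  166.5] [17.  8.] [ 0.474 -0.198  0.044]
scene 213.0 [234.9 150.2] [16.9 20.7] [ 0.533 -0.377  0.044]
scene 154.5 [ 80.4 136.1] [21.1 10.5] [ 0.877 -0.857  0.044]
scene 176.0 [53.2 88.3] [38.6 11.6] [ 0.812 -1.184  0.044]
scene 260.0 [12.8 19. ] [43.5 13.6] [ 0.695 -1.784  0.044]
t 6.85 pos [0.5779 0.0885 0.4455] xax [0.039 0.999 0.   ] yawx 1.5316 z [ 0.001 -0.    -1.   ] F [-0.6 -0.8 -0.5] M [-0.06  0.06 -0.02] op 0.0928 q6 0.1
t 6.85 pos [0.5779 0.0885 0.4455] xax [0.039 0.999 0.   ] yawx 1.5316 z [ 0.001 -0.    -1.   ] F [-0.6 -0.8 -0.5] M [-0.06  0.06 -0.02] op 0.0928 q6 0.1
shift mm [-283.2 -115.    15.3]
world turn -0.9731 -> tool yaw 0.9731 (q6 change sign check)
```

View pics/top2.png

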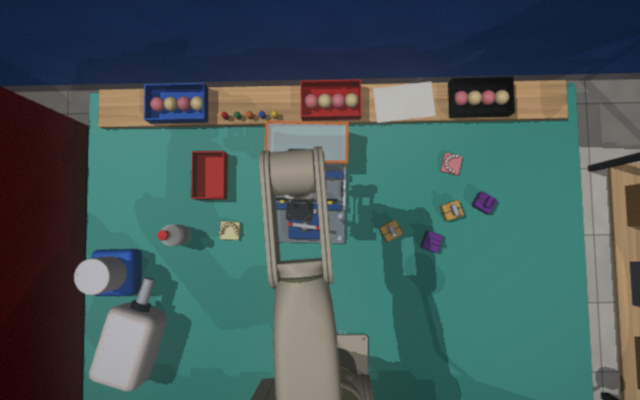

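The top view shows only two brass flasks, at (390,230) and (451,210). I move over the nearer one.

Request:
{"method": "apply_moves", "body": {"deltas": [[93,[-47,-19,2],0],[93,[-47,-19,2],0],[93,[-47,-19,2],0],[93,[-47,-19,2],0],[93,[-47,-19,2],0]]}}

```text
t: 7.48
tool_pos: [0.473, -0.1443, 0.4348]
orientation: [2.264, 2.178, -0.0]
force: [0.2, -0.6, 0.1]
opening: 0.0932
```

Request:
{"method": "apply_moves", "body": {"deltas": [[93,[-48,-20,5],0],[93,[0,0,0],0.18],[93,[0,0,0],0.18],[93,[0,0,0],0.18],[93,[0,0,0],0.18]]}}

```text
t: 8.1
tool_pos: [0.452, -0.1904, 0.4298]
orientation: [-2.89, -1.231, 0.0]
force: [-0.2, -0.1, 0.4]
opening: 0.0928
```

Request:
{"method": "apply_moves", "body": {"deltas": [[93,[0,0,20],0.18],[93,[0,0,20],0.073],[93,[0,0,20],0],[93,[0,0,0],0]]}}

```text
t: 8.6
tool_pos: [0.4513, -0.1899, 0.368]
orientation: [-3.017, -0.865, 0.004]
force: [0.0, -0.3, -0.0]
opening: 0.0928
```

```bash
python3 - <<'E'
from h import *
c=cal('wrist');im=viewer.read_camera('wrist');np.savez('w3.npz',**c)
print(proj('wrist',(.452,-.19,.044)))
cv2.imwrite('pics/w3.png',im);st()
E
```

```text
(np.float64(316.5410928979675), np.float64(191.948179114218))
t 8.65 pos [ 0.4516 -0.19    0.3694] xax [ 0.848  0.53  -0.001] yawx 0.5587 z [-0.002  0.001 -1.   ] F [0.2 0.8 0.5] M [ 0.01  0.14 -0.02] op 0.0927 q6 0.51
```

View pics/w3.png

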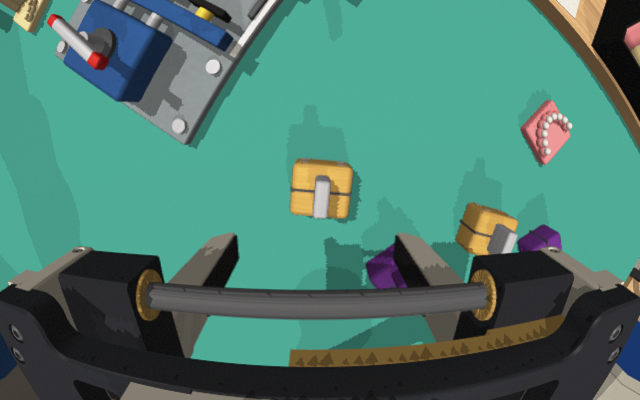

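Wrist view: flask block spans (290–353, 159–221), with the lug top from (323,181) to (321,217).

```bash
python3 - <<'E'
from h import *
z=np.load('w3.npz');c={k:z[k] for k in z}
im=cv2.imread('pics/w3.png');hsv=cv2.cvtColor(im,cv2.COLOR_BGR2HSV)
m=cv2.inRange(hsv,(0,0,120),(180,70,255));m[:150]=0;m[225:]=0;m[:,:285]=0;m[:,360:]=0
ct=max(cv2.findContours(m,cv2.RETR_EXTERNAL,cv2.CHAIN_APPROX_NONE)[0],key=cv2.contourArea)
pts=np.array([onplane('wrist',p[0],.077,c)[:2] for p in ct])*1000
r=cv2.minAreaRect(pts.astype(np.float32));print('lug',cv2.contourArea(ct),r)
b=cv2.inRange(hsv,(12,90,60),(28,255,255));b[:150]=0;b[225:]=0;b[:,:285]=0;b[:,360:]=0
ct=max(cv2.findContours(b,cv2.RETR_EXTERNAL,cv2.CHAIN_APPROX_NONE)[0],key=cv2.contourArea)
pts=np.array([onplane('wrist',p[0],.044,c)[:2] for p in ct])*1000
print('block',cv2.minAreaRect(pts.astype(np.float32)))
p=onplane('wrist',(323,180),.077,c);q=onplane('wrist',(321,217),.077,c);print(p,q,np.degrees(np.arctan2(*(p-q)[1::-1])))
delta((*(p+q)[:2]/2,.235),np.arctan2(*(p-q)[1::-1])+np.pi/2)
E
```

```text
lug 520.0 ((454.4016418457031, -192.38311767578125), (35.68296813964844, 13.834843635559082), 26.877038955688477)
block ((468.60040283203125, -185.14195251464844), (31.51430892944336, 60.24694061279297), 26.698392868041992)
[ 0.47054609 -0.18423341  0.077     ] [ 0.4402529  -0.20124275  0.077     ] 29.31380124064331
t 8.65 pos [ 0.4516 -0.19    0.3694] xax [ 0.848  0.53  -0.001] yawx 0.5587 z [-0.002  0.001 -1.   ] F [0.2 0.8 0.5] M [ 0.01  0.14 -0.02] op 0.0927 q6 0.51
shift mm [  1.9   4.5 134.4]
world turn -0.047 -> tool yaw 0.047 (q6 change sign check)
```

Request:
{"method": "apply_moves", "body": {"deltas": [[50,[1,3.5,0],0.083],[50,[0,0,40],0],[50,[0,0,40],0],[50,[0,0,40],0],[50,[0,0,12],0]]}}

```text
t: 9.28
tool_pos: [0.4537, -0.192, 0.2363]
orientation: [-3.051, -0.74, 0.003]
force: [-0.4, -0.4, 0.5]
opening: 0.051
```

Request:
{"method": "apply_moves", "body": {"deltas": [[5,[0,0,0],0],[5,[0,0,0],0],[5,[0,0,0],0],[5,[0,0,0],0],[5,[0,0,0],0]], "grip_force": 35}}

```text
t: 9.9
tool_pos: [0.4545, -0.1924, 0.2387]
orientation: [3.052, 0.74, 0.002]
force: [0.7, -0.2, 5.0]
opening: 0.0139
```

```bash
python3 - <<'E'
from h import *
st()
E
```

```text
t 9.90 pos [ 0.4545 -0.1924  0.2387] xax [0.889 0.458 0.001] yawx 0.4758 z [ 0.001 -0.001 -1.   ] F [ 0.7 -0.2  5. ] M [ 0.05  0.18 -0.03] op 0.0139 q6 0.59
```

Request:
{"method": "apply_moves", "body": {"deltas": [[5,[0,0,-20],0],[5,[0,0,-50],0],[5,[0,0,-50],0],[5,[0,0,0],0.171],[5,[0,0,0],0.171]]}}

```text
t: 10.52
tool_pos: [0.4539, -0.1921, 0.3579]
orientation: [3.135, 0.201, 0.0]
force: [-0.1, 0.4, -4.4]
opening: 0.0142
```

Request:
{"method": "apply_moves", "body": {"deltas": [[5,[0,0,0],0.171],[5,[0,0,0],0],[5,[0,0,0],0]]}}

```text
t: 10.9
tool_pos: [0.4539, -0.1921, 0.3572]
orientation: [-3.141, 0.052, 0.001]
force: [0.8, 0.3, -3.3]
opening: 0.0137
```

```bash
python3 - <<'E'
from h import *
delta((.599,.0085,.36),np.radians(-92.1))
E
```

```text
t 10.90 pos [ 0.4539 -0.1921  0.3572] xax [ 0.999 -0.033 -0.001] yawx -0.0333 z [-0.001  0.    -1.   ] F [ 0.8  0.3 -3.3] M [-0.01  0.19  0.03] op 0.0137 q6 1.1
shift mm [ 138.4 -205.3   -2.8]
world turn -0.0034 -> tool yaw 0.0034 (q6 change sign check)
```

Request:
{"method": "apply_moves", "body": {"deltas": [[5,[28,-41,0],0],[5,[28,-41,0],0],[5,[28,-41,0],0],[5,[28,-41,0],0],[5,[26,-41,0],0.003]]}}

```text
t: 11.52
tool_pos: [0.6004, 0.009, 0.3574]
orientation: [3.141, -0.058, -0.0]
force: [0.0, 0.1, -3.6]
opening: 0.0139
```

Request:
{"method": "apply_moves", "body": {"deltas": [[5,[0,0,25],0],[5,[0,0,25],0],[5,[0,0,25],0],[5,[0,0,8],0],[5,[0,0,0],0]]}}

```text
t: 12.15
tool_pos: [0.5994, 0.0075, 0.2744]
orientation: [-3.141, 0.061, 0.002]
force: [-0.4, -0.0, -3.3]
opening: 0.0136
```

```bash
python3 - <<'E'
from h import *
im=viewer.read_camera('wrist');np.savez('w4.npz',**cal('wrist'))
cv2.imwrite('pics/w4.png',im)
delta((.599,.0085,.2595),np.radians(-92.1))
E
```

```text
t 12.20 pos [0.5998 0.0075 0.2754] xax [ 0.999 -0.039  0.001] yawx -0.0394 z [ 0.001 -0.    -1.   ] F [-0.1  0.  -3.4] M [-0.05  0.09 -0.05] op 0.0135 q6 1.54
shift mm [-0.9 -1.  15.9]
world turn 0.0028 -> tool yaw -0.0028 (q6 change sign check)
```

View pics/w4.png

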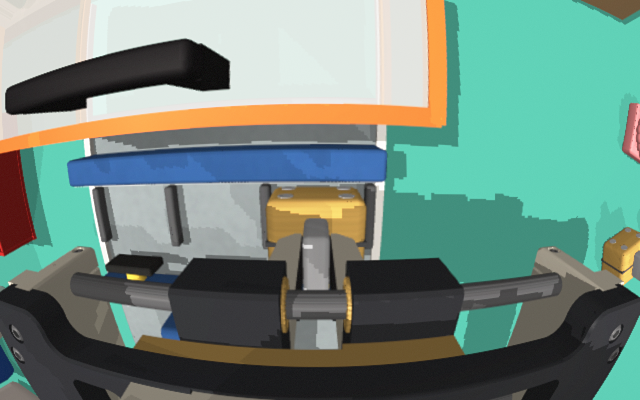

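The flask hangs between the ribs at columns 265 and 371, clear of the fixed jaw. I lower it.

Request:
{"method": "apply_moves", "body": {"deltas": [[5,[-1,-1,8],0],[5,[0,0,4],0],[5,[0,0,3],0],[5,[0,0,0],0],[5,[0,0,0],0]]}}

```text
t: 12.82
tool_pos: [0.5987, 0.0086, 0.2599]
orientation: [3.141, -0.063, 0.0]
force: [0.0, 0.1, -3.3]
opening: 0.0141
```

Request:
{"method": "apply_moves", "body": {"deltas": [[5,[0,0,1.5],0],[5,[0,0,0],0],[5,[0,0,0],0]]}}

```text
t: 13.2
tool_pos: [0.5989, 0.0086, 0.2588]
orientation: [-3.141, 0.063, -0.001]
force: [-0.1, 0.7, 1.2]
opening: 0.014
```

Request:
{"method": "apply_moves", "body": {"deltas": [[40,[0,0,0],0],[40,[0,0,0],0],[40,[0,0,0],0],[40,[0,0,-30],0],[40,[0,0,-50],0]]}}

```text
t: 13.82
tool_pos: [0.5977, 0.0086, 0.3366]
orientation: [-3.141, 0.063, 0.008]
force: [1.0, -0.1, -0.2]
opening: 0.0398
```

Request:
{"method": "apply_moves", "body": {"deltas": [[60,[-10,45,-50],0],[60,[-15,60,-20],0],[60,[-15,60,0],0],[60,[-15,60,0],0],[60,[-15,60,0],0]]}}

```text
t: 14.45
tool_pos: [0.518, -0.2692, 0.4037]
orientation: [3.141, -0.063, 0.001]
force: [-0.1, -0.4, -0.3]
opening: 0.0598
```

Request:
{"method": "apply_moves", "body": {"deltas": [[60,[-10,58,0],0],[60,[0,58,0],0],[60,[0,0,0],-0.18],[60,[0,0,20],-0.18],[60,[0,0,0],-0.11]]}}

```text
t: 15.08
tool_pos: [0.5037, -0.383, 0.3811]
orientation: [-3.065, -0.676, 0.003]
force: [-0.5, 0.0, 0.3]
opening: 0.0601
```

```bash
python3 - <<'E'
from h import *
im=viewer.read_camera('wrist');c=cal('wrist');np.savez('w5.npz',**c);cv2.imwrite('pics/w5.png',im)
hsv=cv2.cvtColor(im,cv2.COLOR_BGR2HSV);st()
b=cv2.morphologyEx(cv2.inRange(hsv,(12,90,60),(28,255,255)),cv2.MORPH_CLOSE,np.ones((3,3)))
for ct in cv2.findContours(b,cv2.RETR_EXTERNAL,cv2.CHAIN_APPROX_NONE)[0]:
    if cv2.contourArea(ct)>300:
        pts=np.array([onplane('wrist',p[0],.044,c)[:2] for p in ct])*1000
        print('block',cv2.boundingRect(ct),cv2.minAreaRect(pts.astype(np.float32)))
m=cv2.inRange(hsv,(0,0,110),(180,70,255))
for ct in cv2.findContours(m,cv2.RETR_EXTERNAL,cv2.CHAIN_APPROX_NONE)[0]:
    a=cv2.contourArea(ct)
    if 250<a<1500:
        pts=np.array([onplane('wrist',p[0],.077,c)[:2] for p in ct])*1000
        print('lug',a,cv2.boundingRect(ct),cv2.minAreaRect(pts.astype(np.float32)))
E
```

```text
t 15.12 pos [ 0.5039 -0.383   0.382 ] xax [ 0.905  0.425 -0.001] yawx 0.4386 z [-0.002  0.002 -1.   ] F [-0.4  0.1  0.7] M [-0.02  0.14  0.02] op 0.0598 q6 0.4
block (217, 323, 320, 44) ((342.5719299316406, -582.747314453125), (45.7999267578125, 513.6099853515625), 25.24418067932129)
block (421, 273, 22, 55) ((434.2149963378906, -579.6572875976562), (89.0928955078125, 28.350549697875977), 35.968692779541016)
block (190, 273, 21, 54) ((307.34014892578125, -309.1329345703125), (88.08954620361328, 27.0617618560791), 13.806877136230469)
block (576, 229, 64, 54) ((633.2467651367188, -923.6539306640625), (80.03927612304688, 283.10595703125), 10.798543930053711)
block (306, 151, 62, 59) ((521.3033447265625, -397.7193603515625), (57.59626770019531, 60.6766357421875), 18.619768142700195)
block (492, 0, 148, 123) ((871.5374145507812, -626.7056884765625), (146.51751708984375, 314.3782043457031), 0.38883909583091736)
block (48, 0, 56, 33) ((584.7891845703125, 10.678825378417969), (43.981590270996094, 109.01960754394531), 8.018059730529785)
lug 785.5 (121, 382, 87, 18) ((110.72465515136719, -284.
[... 536 characters left out ...]
, (19.941133499145508, 52.67603302001953), 75.20970153808594)
lug 532.5 (329, 167, 19, 42) ((520.8348388671875, -397.263671875), (39.69965362548828, 15.602492332458496), 20.519712448120117)
lug 1490.5 (601, 161, 39, 67) ((706.2213134765625, -805.0626220703125), (76.84770202636719, 139.93051147460938), 10.686470031738281)
lug 267.0 (382, 31, 28, 31) ((667.7208862304688, -384.33343505859375), (15.21325397491455, 39.026214599609375), 75.21343994140625)
lug 370.0 (76, 0, 41, 68) ((572.6358642578125, -70.29296875), (40.78776168823242, 81.84589385986328), 87.99555969238281)
lug 598.5 (0, 0, 75, 34) ((581.997314453125, 67.28739929199219), (226.44102478027344, 31.822410583496094), 87.44401550292969)
```

View pics/w5.png

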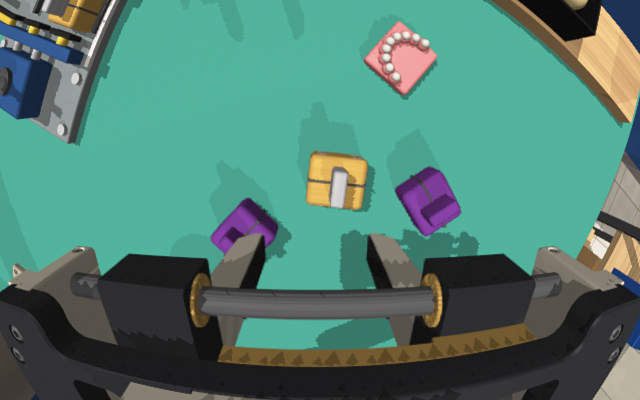

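Wrist view: brass flask (307–368,151–210) with lug (330–348,168–208), and the two purple decoys on either side leave room.

Request:
{"method": "apply_moves", "body": {"deltas": [[40,[9.3,20.2,0],0.098],[40,[0,0,40],0],[40,[0,0,40],0],[40,[0,0,40],0],[40,[0,0,0],0]]}}

```text
t: 15.75
tool_pos: [0.5197, -0.3963, 0.2593]
orientation: [-3.093, -0.516, 0.008]
force: [-0.9, -0.1, -0.9]
opening: 0.0401
```

```bash
python3 - <<'E'
from h import *
delta((.5208,-.3973,.2385),np.radians(109.5))
E
```

```text
t 15.75 pos [ 0.5197 -0.3963  0.2593] xax [ 0.946  0.324 -0.004] yawx 0.3304 z [-0.006  0.005 -1.   ] F [-0.9 -0.1 -0.9] M [-0.01  0.21 -0.02] op 0.0401 q6 0.51
shift mm [ 0.8  1.5 20.8]
world turn 0.01 -> tool yaw -0.01 (q6 change sign check)
```

Request:
{"method": "apply_moves", "body": {"deltas": [[40,[0.5,0.5,22],0],[40,[0,0,0],0],[5,[0,0,0],0],[5,[0,0,0],0],[5,[0,0,0],0]], "grip_force": 35}}

```text
t: 16.38
tool_pos: [0.5219, -0.398, 0.2423]
orientation: [3.097, 0.519, 0.001]
force: [-0.4, -0.2, 0.4]
opening: 0.0147
```

Request:
{"method": "apply_moves", "body": {"deltas": [[5,[0,0,0],0],[5,[0,0,0],0],[5,[0,0,0],0]]}}

```text
t: 16.75
tool_pos: [0.5219, -0.3979, 0.2422]
orientation: [3.098, 0.519, 0.001]
force: [-0.2, 0.5, 6.0]
opening: 0.0139
```

Request:
{"method": "apply_moves", "body": {"deltas": [[5,[0,0,-20],0],[5,[0,0,-50],0],[5,[0,0,-50],0],[5,[0,0,-20],0.18],[5,[0,0,0],0.187]]}}

```text
t: 17.38
tool_pos: [0.522, -0.3981, 0.3853]
orientation: [3.138, -0.065, 0.006]
force: [0.0, -0.8, -6.2]
opening: 0.0137
```

```bash
python3 - <<'E'
from h import *
delta((.605,.1685,.38),np.radians(-92.1))
E
```

```text
t 17.38 pos [ 0.522  -0.3981  0.3853] xax [ 0.999 -0.041  0.004] yawx -0.0412 z [ 0.004 -0.003 -1.   ] F [ 0.  -0.8 -6.2] M [-0.05  0.11 -0.06] op 0.0137 q6 0.88
shift mm [  59.5 -569.5    3.9]
world turn 0.0046 -> tool yaw -0.0046 (q6 change sign check)
```

Request:
{"method": "apply_moves", "body": {"deltas": [[5,[6,-57,0],0],[5,[6,-57,0],0],[5,[6,-57,0],0],[5,[6,-57,0],0],[5,[6,-57,0],0]]}}

```text
t: 18.0
tool_pos: [0.5614, -0.1121, 0.3818]
orientation: [-3.141, 0.056, 0.0]
force: [0.1, -0.0, -4.1]
opening: 0.0139
```

Request:
{"method": "apply_moves", "body": {"deltas": [[5,[6,-57,0],0],[5,[6,-57,0],0],[5,[6,-57,0],0],[5,[6,-57,0],0],[5,[6,-57,0],-0.005]]}}

```text
t: 18.62
tool_pos: [0.6014, 0.1716, 0.3818]
orientation: [3.141, -0.047, -0.001]
force: [1.3, 0.3, -4.5]
opening: 0.014
```

Request:
{"method": "apply_moves", "body": {"deltas": [[5,[0,0,30],0],[5,[0,0,30],0],[5,[0,0,30],0],[5,[0,0,16],0],[5,[0,0,0],0]]}}

```text
t: 19.25
tool_pos: [0.6014, 0.1696, 0.2745]
orientation: [3.141, -0.048, -0.003]
force: [1.1, -0.2, -4.5]
opening: 0.0139
```

```bash
python3 - <<'E'
from h import *
im=viewer.read_camera('wrist');np.savez('w6.npz',**cal('wrist'))
cv2.imwrite('pics/w6.png',im)
delta((.605,.1685,.2622),np.radians(-92.1))
E
```

```text
t 19.30 pos [0.6017 0.1697 0.2758] xax [ 1.    -0.03  -0.001] yawx -0.0303 z [-0.001 -0.    -1.   ] F [ 0.3  0.3 -3.2] M [0.05 0.18 0.03] op 0.0137 q6 1.79
shift mm [ 3.3  1.1 13.6]
world turn -0.0063 -> tool yaw 0.0063 (q6 change sign check)
```

View pics/w6.png

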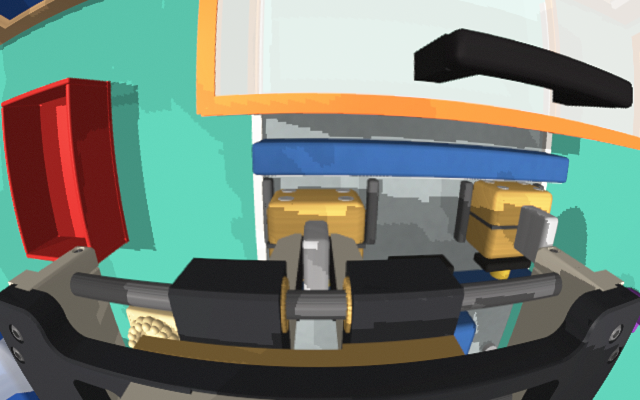

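The flask is centred between its ribs at columns 267 and 373, and flask 1 stands in bay 0. I lower this one.

Request:
{"method": "apply_moves", "body": {"deltas": [[5,[3,1,8],0.006],[5,[0,0,4],0],[5,[0,0,2],0],[5,[0,0,0.8],0],[5,[0,0,0],0]]}}

```text
t: 19.92
tool_pos: [0.6048, 0.1687, 0.2624]
orientation: [3.141, -0.057, 0.001]
force: [-5.7, -2.0, 6.4]
opening: 0.0139
```

Request:
{"method": "apply_moves", "body": {"deltas": [[5,[0,0,0],0],[5,[0,0,0],0]]}}

```text
t: 20.18
tool_pos: [0.6048, 0.1687, 0.2623]
orientation: [3.141, -0.057, 0.001]
force: [-6.1, -1.6, 6.7]
opening: 0.0137
```

Request:
{"method": "apply_moves", "body": {"deltas": [[40,[0,0,0],0],[40,[0,0,0],0],[40,[0,0,0],0],[40,[0,0,-30],0],[40,[0,0,-60],0]]}}

```text
t: 20.8
tool_pos: [0.6035, 0.1684, 0.3478]
orientation: [3.14, -0.057, -0.011]
force: [1.3, -0.8, 0.8]
opening: 0.0398
```

Request:
{"method": "apply_moves", "body": {"deltas": [[50,[-30,20,-60],0],[50,[-40,20,-15],0],[50,[-40,20,0],0],[50,[-10,15,0],0],[50,[0,0,0],0]]}}

```text
t: 21.42
tool_pos: [0.4849, 0.0995, 0.4197]
orientation: [-3.141, 0.059, -0.002]
force: [0.7, 0.6, -0.7]
opening: 0.0503
```

```bash
python3 - <<'E'
from h import *
im=viewer.read_camera('wrist');c=cal('wrist');np.savez('w7.npz',**c)
cv2.imwrite('pics/w7.png',cv2.resize(im[60:320,120:520],None,fx=2,fy=2,interpolation=cv2.INTER_CUBIC))
delta((.4748,.0932,.30),np.radians(-8.7))
E
```

```text
t 21.48 pos [0.4854 0.1    0.4196] xax [ 0.999 -0.037  0.001] yawx -0.037 z [ 0.001  0.    -1.   ] F [-0.7  0.6  0.9] M [-0.01  0.16  0.02] op 0.0496 q6 1.71
shift mm [-10.5   7.2 119.5]
world turn 1.4559 -> tool yaw -1.4559 (q6 change sign check)
```

View pics/w7.png

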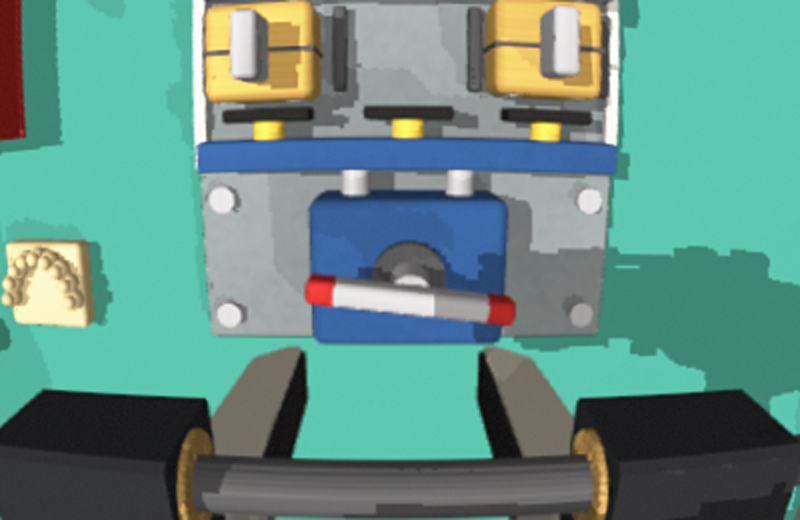

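Both flasks stand in bays 0 and 2, with the pads near their faces. T-bar crop ends: (307,289) and (515,312).

```bash
python3 - <<'E'
from h import *
z=np.load('w7.npz');c={k:z[k] for k in z}
f=lambda x,y:(120+(x-.5)/2,60+(y-.5)/2)
a,b=[onplane('wrist',f(*p),.122,c) for p in((307,289),(515,312))]
print(a,b,np.linalg.norm(a-b),(a+b)/2,np.degrees(np.arctan2(*(a-b)[1::-1]))-90)
print(onplane('wrist',f(408,278),.07,c))
for n,p in(('f2 front L',(208,98)),('f2 front R',(320,98)),('f1 L',(488,98)),('f1 R',(600,98))): print(n,onplane('wrist',f(*p),.064,c))
E
```

```text
[0.48246552 0.14060915 0.122     ] [0.46742446 0.04252372 0.122     ] 0.09923197742514726 [0.47494499 0.09156644 0.122     ] -8.718196986022434
[0.47236285 0.09232391 0.07      ]
f2 front L [0.57735705 0.19856074 0.064     ]
f2 front R [0.57246616 0.1361083  0.064     ]
f1 L [0.56946806 0.04581464 0.064     ]
f1 R [ 0.57020131 -0.01788766  0.064     ]
```

Request:
{"method": "apply_moves", "body": {"deltas": [[50,[-10,7,0],0],[50,[0,0,0],-0.187],[50,[0,0,0],-0.187],[50,[0,0,0],-0.187],[50,[0,0,0],-0.187]]}}

```text
t: 22.1
tool_pos: [0.4751, 0.0936, 0.4189]
orientation: [-2.941, -1.104, 0.001]
force: [-0.1, -0.2, -0.8]
opening: 0.0502
```

Request:
{"method": "apply_moves", "body": {"deltas": [[50,[0,0,0],-0.187],[50,[0,0,0],-0.187],[50,[0,0,0],-0.187],[50,[0,0,0],-0.147],[50,[0,0,0],0]]}}

```text
t: 22.72
tool_pos: [0.4751, 0.0936, 0.419]
orientation: [-2.383, -2.047, 0.001]
force: [-0.7, -0.5, 0.0]
opening: 0.0502
```

```bash
python3 - <<'E'
from h import *
delta((.4748,.0932,.284),np.radians(-8.7))
im=viewer.read_camera('wrist');c=cal('wrist');np.savez('w8.npz',**c)
cv2.imwrite('pics/w8.png',cv2.resize(im[60:320,120:520],None,fx=2,fy=2,interpolation=cv2.INTER_CUBIC))
E
```

```text
t 22.73 pos [0.4751 0.0936 0.419 ] xax [ 0.151  0.989 -0.   ] yawx 1.4192 z [-0.001 -0.    -1.   ] F [-0.7 -0.5  0. ] M [-0.09  0.02 -0.  ] op 0.0502 q6 0.24
shift mm [ -0.4  -0.2 135. ]
world turn -0.0003 -> tool yaw 0.0003 (q6 change sign check)
```

View pics/w8.png

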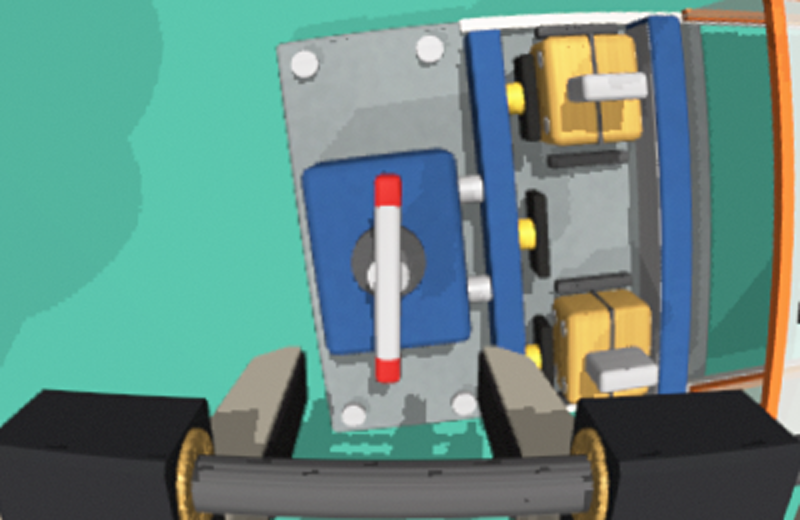

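Request:
{"method": "apply_moves", "body": {"deltas": [[50,[0,0,45],0],[50,[0,0,45],0],[50,[-1,0,40],0],[50,[0,0,7],0],[50,[0,0,0],0]]}}

```text
t: 23.4
tool_pos: [0.4752, 0.0925, 0.2829]
orientation: [-2.384, -2.046, -0.0]
force: [0.4, -0.8, 1.2]
opening: 0.0502
```

Request:
{"method": "apply_moves", "body": {"deltas": [[5,[0,0,0],0],[5,[0,0,0],0],[5,[0,0,0],0],[5,[0,0,0],0],[5,[0,0,0],0]], "grip_force": 60}}

```text
t: 24.02
tool_pos: [0.4738, 0.0928, 0.2825]
orientation: [-2.38, -2.046, 0.005]
force: [-13.3, 2.2, 11.3]
opening: 0.0183
```

```bash
python3 - <<'E'
from h import *
st()
E
```

```text
t 24.02 pos [0.4738 0.0928 0.2825] xax [ 0.15   0.989 -0.   ] yawx 1.4199 z [-0.004  0.    -1.   ] F [-13.3   2.2  11.3] M [ 0.17  2.39 -0.03] op 0.0183 q6 0.24
```

Request:
{"method": "apply_moves", "body": {"deltas": [[5,[0,-1.5,0],0],[5,[0,0,0],0],[5,[0,0,0],0]]}}

```text
t: 24.4
tool_pos: [0.4731, 0.0928, 0.2826]
orientation: [-2.382, -2.047, 0.001]
force: [-7.2, 0.6, 6.2]
opening: 0.0182
```

```bash
python3 - <<'E'
from h import *
st()
E
```

```text
t 24.40 pos [0.4731 0.0928 0.2826] xax [0.15  0.989 0.   ] yawx 1.4198 z [-0.001  0.    -1.   ] F [-7.2  0.6  6.2] M [ 0.07  1.24 -0.03] op 0.0182 q6 0.24
```

Request:
{"method": "apply_moves", "body": {"deltas": [[40,[0,-0.8,0],0],[40,[0,0,0],0],[40,[0,0,-11.5],0],[40,[0,0,0],0]]}}

```text
t: 24.9
tool_pos: [0.4734, 0.0928, 0.2953]
orientation: [2.382, 2.046, 0.003]
force: [0.2, -0.0, -0.2]
opening: 0.0398
```

Request:
{"method": "apply_moves", "body": {"deltas": [[5,[0,0,0],0],[5,[0,0,0],0],[5,[0,0,0],0],[5,[0,0,0],0],[5,[0,0,0],0]]}}

```text
t: 25.52
tool_pos: [0.4727, 0.0928, 0.2935]
orientation: [2.383, 2.047, 0.0]
force: [2.6, -0.7, -2.4]
opening: 0.0117
```

```bash
python3 - <<'E'
from h import *
st()
E
```

```text
t 25.52 pos [0.4727 0.0928 0.2935] xax [ 0.151  0.989 -0.   ] yawx 1.4197 z [ 0. -0. -1.] F [ 2.6 -0.7 -2.4] M [-0.16 -0.48 -0.07] op 0.0117 q6 0.24
```

Request:
{"method": "apply_moves", "body": {"deltas": [[5,[0,0,0],0.1],[5,[0,0,0],0.1],[5,[0,0,0],0.1],[5,[0,0,0],0.1]]}}

```text
t: 26.02
tool_pos: [0.4731, 0.0926, 0.2935]
orientation: [2.743, 1.529, 0.002]
force: [6.9, -2.1, -6.8]
opening: 0.0116
```

```bash
python3 - <<'E'
from h import *
st()
E
```

```text
t 26.02 pos [0.4731 0.0926 0.2935] xax [0.526 0.851 0.   ] yawx 1.017 z [ 0.002 -0.001 -1.   ] F [ 6.9 -2.1 -6.8] M [-0.27 -1.11  0.48] op 0.0116 q6 0.64
```

Request:
{"method": "apply_moves", "body": {"deltas": [[5,[0,0,0],0.15],[5,[0,0,0],0.15],[5,[0,0,0],0.15],[5,[0,0,0],0.15],[5,[0,0,0],0.15]]}}

```text
t: 26.65
tool_pos: [0.4735, 0.0919, 0.2935]
orientation: [3.111, 0.415, 0.004]
force: [11.0, -6.1, -9.2]
opening: 0.0117
```

```bash
python3 - <<'E'
from h import *
st()
E
```

```text
t 26.65 pos [0.4735 0.0919 0.2935] xax [0.965 0.262 0.002] yawx 0.265 z [ 0.003 -0.002 -1.   ] F [11.  -6.1 -9.2] M [-1.07 -1.63  0.42] op 0.0117 q6 1.39
```

Request:
{"method": "apply_moves", "body": {"deltas": [[5,[0,0,0],0.15],[5,[0,0,0],0.15],[5,[0,0,0],0.15],[5,[0,0,0],0.15],[5,[0,0,0],0.15]]}}

```text
t: 27.28
tool_pos: [0.4735, 0.0912, 0.2935]
orientation: [3.046, -0.754, 0.005]
force: [9.1, -12.4, -7.4]
opening: 0.0113
```

```bash
python3 - <<'E'
from h import *
st()
E
```

```text
t 27.27 pos [0.4735 0.0912 0.2935] xax [ 0.885 -0.466  0.004] yawx -0.4853 z [ 0.003 -0.004 -1.   ] F [  9.1 -12.4  -7.4] M [-2.01 -1.38  0.38] op 0.0113 q6 2.14
```

Request:
{"method": "apply_moves", "body": {"deltas": [[40,[0,0,0],0],[40,[0,0,0],0],[40,[0,0,0],0],[40,[0,0,-30],0],[40,[0,0,0],-0.185]]}}

```text
t: 27.9
tool_pos: [0.4735, 0.0931, 0.3263]
orientation: [-3.107, 0.455, -0.006]
force: [0.9, 0.4, 0.4]
opening: 0.0399
```

Request:
{"method": "apply_moves", "body": {"deltas": [[40,[0,0,0],-0.185],[40,[0,0,0],-0.185],[40,[0,0,0],-0.185],[40,[0,0,0],-0.185],[40,[0,0,0],-0.185]]}}

```text
t: 28.52
tool_pos: [0.4726, 0.093, 0.3237]
orientation: [-2.983, -0.983, 0.0]
force: [0.6, 0.4, -0.3]
opening: 0.0398
```

Request:
{"method": "apply_moves", "body": {"deltas": [[40,[0,0,0],-0.185],[40,[0,0,0],-0.185],[40,[0,0,0],-0.185],[40,[0,0,0],-0.185],[40,[0,0,0],-0.185]]}}

```text
t: 29.15
tool_pos: [0.4726, 0.093, 0.3237]
orientation: [-2.231, -2.211, -0.0]
force: [0.2, 1.0, -0.5]
opening: 0.0398
```

Request:
{"method": "apply_moves", "body": {"deltas": [[40,[0,0,0],-0.185],[40,[0,0,0],-0.185],[40,[0,0,0],-0.185],[40,[0,0,0],-0.185],[40,[0,0,0],-0.185]]}}

```text
t: 29.78
tool_pos: [0.4726, 0.093, 0.3237]
orientation: [-1.01, -2.975, -0.0]
force: [0.2, -0.5, 0.4]
opening: 0.04
```

Request:
{"method": "apply_moves", "body": {"deltas": [[40,[0,0,0],-0.182],[40,[0,0,0],0]]}}

```text
t: 30.02
tool_pos: [0.4726, 0.093, 0.3237]
orientation: [-0.747, -3.051, -0.0]
force: [-0.2, -0.7, -0.5]
opening: 0.0401
```

```bash
python3 - <<'E'
from h import *
delta((.474,.091,.2938),None)
im=viewer.read_camera('wrist');c=cal('wrist');np.savez('w9.npz',**c)
cv2.imwrite('pics/w9.png',im)
E
```

```text
t 30.02 pos [0.4726 0.093  0.3237] xax [-0.887  0.462  0.   ] yawx 2.6614 z [-0.  0. -1.] F [-0.2 -0.7 -0.5] M [-0.02 -0.02 -0.09] op 0.0401 q6 -1.0
shift mm [-2.1 -1.1 29.9]
```

View pics/w9.png

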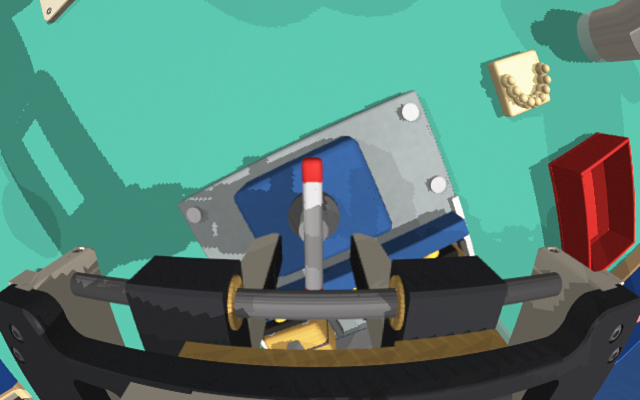

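The bar runs vertically at columns 303–323, midway between the fingers. I regrip it.

Request:
{"method": "apply_moves", "body": {"deltas": [[40,[-1.5,-1,15],0],[40,[0,0,14.5],0],[5,[0,0,0],0],[5,[0,0,0],0],[5,[0,0,0],0]], "grip_force": 60}}

```text
t: 30.7
tool_pos: [0.4738, 0.0913, 0.2947]
orientation: [0.747, 3.051, 0.0]
force: [0.5, -0.9, 0.2]
opening: 0.0146
```

Request:
{"method": "apply_moves", "body": {"deltas": [[5,[0,0,0],0],[5,[0,0,0],0],[5,[0,0,0],0],[5,[0,0,0],0.12],[5,[0,0,0],0.12]]}}

```text
t: 31.32
tool_pos: [0.4735, 0.0907, 0.2946]
orientation: [1.112, 2.938, -0.003]
force: [-3.8, -6.2, 4.3]
opening: 0.0116
```

```bash
python3 - <<'E'
from h import *
st()
E
```

```text
t 31.32 pos [0.4735 0.0907 0.2946] xax [-0.75   0.662 -0.001] yawx 2.4182 z [-0.    -0.002 -1.   ] F [-3.8 -6.2  4.3] M [-1.17  0.76  0.42] op 0.0116 q6 -0.76
```

Request:
{"method": "apply_moves", "body": {"deltas": [[5,[0,0,0],0.1],[5,[0,0,0],0.1],[5,[0,0,0],0.1]]}}

```text
t: 31.7
tool_pos: [0.4734, 0.0905, 0.2946]
orientation: [1.537, 2.739, -0.003]
force: [-4.8, -6.3, 5.6]
opening: 0.0115
```

```bash
python3 - <<'E'
from h import *
st()
E
```

```text
t 31.70 pos [0.4734 0.0905 0.2946] xax [-0.521  0.854 -0.001] yawx 2.1187 z [-0.001 -0.002 -1.   ] F [-4.8 -6.3  5.6] M [-1.32  0.96  0.49] op 0.0115 q6 -0.46
```

Request:
{"method": "apply_moves", "body": {"deltas": [[5,[0,0,0],0.1],[5,[0,0,0],0.1],[5,[0,0,0],0.1]]}}

```text
t: 32.08
tool_pos: [0.4732, 0.0905, 0.2946]
orientation: [1.93, 2.479, -0.004]
force: [-7.5, -7.7, 7.4]
opening: 0.0114
```

```bash
python3 - <<'E'
from h import *
st()
E
```

```text
t 32.08 pos [0.4732 0.0905 0.2946] xax [-0.245  0.969 -0.002] yawx 1.8187 z [-0.001 -0.002 -1.   ] F [-7.5 -7.7  7.4] M [-1.52  1.38  0.41] op 0.0114 q6 -0.16
```

Request:
{"method": "apply_moves", "body": {"deltas": [[5,[0,0,0],0.1],[5,[0,0,0],0.1],[5,[0,0,0],0.1]]}}

```text
t: 32.45
tool_pos: [0.473, 0.0905, 0.2946]
orientation: [2.278, 2.163, -0.005]
force: [-8.6, -8.8, 8.6]
opening: 0.0112
```

```bash
python3 - <<'E'
from h import *
st()
E
```

```text
t 32.45 pos [0.473  0.0905 0.2946] xax [ 0.052  0.999 -0.002] yawx 1.5188 z [-0.002 -0.002 -1.   ] F [-8.6 -8.8  8.6] M [-1.55  1.72  0.51] op 0.0112 q6 0.14
```

Request:
{"method": "apply_moves", "body": {"deltas": [[5,[0,0,0],0.1],[5,[0,0,0],0.1],[5,[0,0,0],0.1]]}}

```text
t: 32.83
tool_pos: [0.4728, 0.0905, 0.2946]
orientation: [2.576, 1.798, -0.006]
force: [-10.7, -8.1, 9.3]
opening: 0.0113
```

```bash
python3 - <<'E'
from h import *
st()
E
```

```text
t 32.83 pos [0.4728 0.0905 0.2946] xax [ 0.345  0.939 -0.003] yawx 1.2189 z [-0.003 -0.002 -1.   ] F [-10.7  -8.1   9.3] M [-1.42  2.09  0.52] op 0.0113 q6 0.44
```

Request:
{"method": "apply_moves", "body": {"deltas": [[5,[0,0,0],0.1],[5,[0,0,0],0.1]]}}

```text
t: 33.08
tool_pos: [0.4727, 0.0905, 0.2946]
orientation: [2.742, 1.532, -0.006]
force: [-11.7, -7.7, 10.8]
opening: 0.0116
```

```bash
python3 - <<'E'
from h import *
st()
E
```

```text
t 33.08 pos [0.4727 0.0905 0.2946] xax [ 0.524  0.852 -0.004] yawx 1.019 z [-0.003 -0.002 -1.   ] F [-11.7  -7.7  10.8] M [-1.35  2.22  0.6 ] op 0.0116 q6 0.64
```

Request:
{"method": "apply_moves", "body": {"deltas": [[5,[0,0,0],0.1],[5,[0,0,0],0.1]]}}

```text
t: 33.33
tool_pos: [0.4726, 0.0907, 0.2946]
orientation: [2.881, 1.251, -0.007]
force: [-12.1, -7.4, 11.2]
opening: 0.0113
```

```bash
python3 - <<'E'
from h import *
st()
E
```

```text
t 33.33 pos [0.4726 0.0907 0.2946] xax [ 0.683  0.731 -0.004] yawx 0.8192 z [-0.004 -0.002 -1.   ] F [-12.1  -7.4  11.2] M [-1.24  2.38  0.66] op 0.0113 q6 0.84
```

Request:
{"method": "apply_moves", "body": {"deltas": [[50,[0,0,0],0],[50,[0,0,0],0],[50,[0,0,0],0],[50,[0,0,-30],0],[50,[0,0,-60],0]]}}

```text
t: 33.95
tool_pos: [0.4726, 0.0912, 0.3822]
orientation: [-2.878, -1.255, 0.009]
force: [1.4, 0.6, 1.0]
opening: 0.0491
```

Request:
{"method": "apply_moves", "body": {"deltas": [[50,[0,0,-40],-0.18],[50,[0,0,0],-0.18],[50,[0,0,0],-0.18],[50,[0,50,0],-0.175],[50,[0,0,0],0]]}}

```text
t: 34.58
tool_pos: [0.5242, 0.0803, 0.4222]
orientation: [-2.256, -2.184, 0.003]
force: [-0.8, -0.5, 0.4]
opening: 0.0499
```

```bash
python3 - <<'E'
from h import *
im=viewer.read_camera('wrist');c=cal('wrist');np.savez('w10.npz',**c)
cv2.imwrite('pics/w10.png',cv2.resize(im[:300,150:550],None,fx=2,fy=2,interpolation=cv2.INTER_CUBIC));st()
E
```

```text
t 34.62 pos [0.5232 0.0806 0.4229] xax [ 0.035  0.999 -0.   ] yawx 1.5359 z [-0.002 -0.    -1.   ] F [0.2 0.8 0. ] M [-0.1   0.12  0.02] op 0.0498 q6 0.09
```

View pics/w10.png

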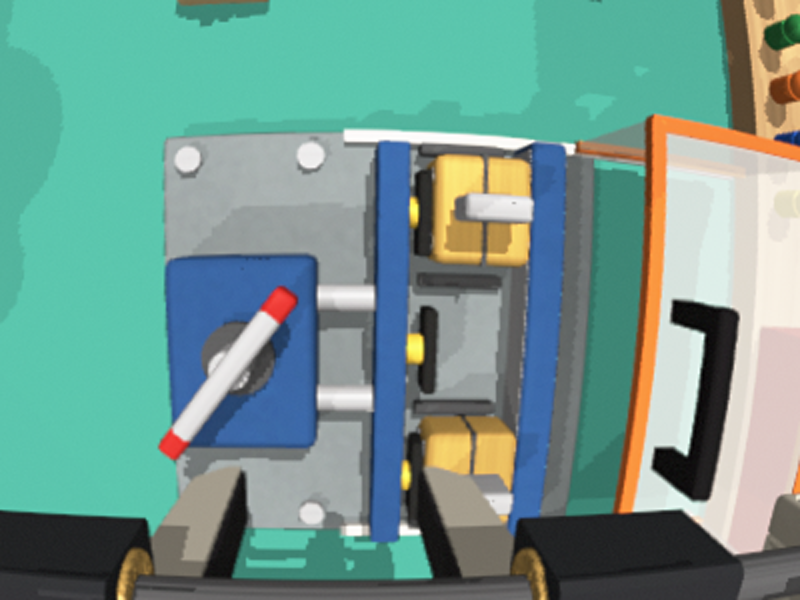

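Both outer pads are pushed back against the flasks relative to the free middle pad, and the T-bar is at (172,445)–(287,297). I quantify this and measure the handle.

```bash
python3 - <<'E'
from h import *
z=np.load('w10.npz');c={k:z[k] for k in z}
f=lambda x,y:(150+(x-.5)/2,(y-.5)/2)
P=lambda p,h:onplane('wrist',f(*p),h,c)
for n,p,b in(('top',(433,210),(410,210)),('mid',(438,349),(405,349)),('bot',(424,475),(400,475))):
    print(n,np.round(1000*(P(p,.056)-P(b,.06))[:2],1))
a,b=P((167,452),.122),P((292,291),.122)
ang=np.arctan2(*(b-a)[1::-1]);print('bar',np.linalg.norm(a-b),'screw',1.534-ang+np.pi)
h=[P((738,318),.174),P((708,500),.174)];print('handle far edge',np.round(h,4))
delta((.6945,.085,.334),np.radians(-2.1))
E
```

```text
top [13.5  0.1]
mid [19.6 -1.2]
bot [15.1 -2.3]
bar 0.1003111064474516 screw 3.8234790829350533
handle far edge [[0.701  0.1242 0.174 ]
 [0.697  0.0392 0.174 ]]
t 34.62 pos [0.5232 0.0806 0.4229] xax [ 0.035  0.999 -0.   ] yawx 1.5359 z [-0.002 -0.    -1.   ] F [0.2 0.8 0. ] M [-0.1   0.12  0.02] op 0.0498 q6 0.09
shift mm [ 10.4 171.2  88.6]
world turn -0.0017 -> tool yaw 0.0017 (q6 change sign check)
```

Request:
{"method": "apply_moves", "body": {"deltas": [[70,[2,43,0],0],[70,[2,43,0],0],[70,[2,43,0],0],[70,[2,42,0],0],[70,[0,0,0],0]]}}

```text
t: 35.25
tool_pos: [0.6949, 0.0832, 0.4219]
orientation: [-2.259, -2.18, 0.003]
force: [-0.2, 0.3, -0.1]
opening: 0.0699
```

Request:
{"method": "apply_moves", "body": {"deltas": [[70,[0,0,30],0],[70,[0,0,30],0],[70,[0,0,28],0],[5,[0,0,0],0],[5,[0,0,0],0]], "grip_force": 20}}

```text
t: 35.88
tool_pos: [0.6935, 0.0833, 0.3384]
orientation: [2.258, 2.182, 0.003]
force: [0.4, -0.2, 0.6]
opening: 0.0546
```

Request:
{"method": "apply_moves", "body": {"deltas": [[5,[0,0,0],0],[5,[0,0,0],0],[5,[0,0,0],0],[5,[0,0,0],0],[5,[0,0,0],0]]}}

```text
t: 36.5
tool_pos: [0.6938, 0.083, 0.3363]
orientation: [2.259, 2.183, 0.0]
force: [0.9, 0.0, -0.1]
opening: 0.0117
```

Gripped. I pull it shut.

Request:
{"method": "apply_moves", "body": {"deltas": [[5,[0,-15,0],0],[5,[0,-18,0],0],[5,[0,-18,0],0],[5,[0,-18,0],0],[5,[0,-18,0],0]]}}

```text
t: 37.12
tool_pos: [0.6064, 0.0862, 0.3363]
orientation: [2.259, 2.183, 0.002]
force: [3.6, 0.6, -0.3]
opening: 0.0123
```

Request:
{"method": "apply_moves", "body": {"deltas": [[5,[0,-18,0],0],[5,[0,-15,0],0],[5,[0,-8,0],0],[5,[0,-5,0],0],[5,[0,0,0],0]]}}

```text
t: 37.75
tool_pos: [0.5604, 0.0878, 0.3362]
orientation: [-2.258, -2.183, 0.0]
force: [-1.9, 4.1, 1.3]
opening: 0.0117
```

Not at the stop yet; I carry on until the force rises.

Request:
{"method": "apply_moves", "body": {"deltas": [[5,[0,-3,0],0],[5,[0,0,0],0]]}}

```text
t: 38.0
tool_pos: [0.5578, 0.0879, 0.3362]
orientation: [-2.258, -2.183, -0.001]
force: [1.0, 6.3, -0.6]
opening: 0.0115
```

Request:
{"method": "apply_moves", "body": {"deltas": [[5,[0,-3,0],0],[5,[0,0,0],0]]}}

```text
t: 38.25
tool_pos: [0.5549, 0.0881, 0.3362]
orientation: [-2.259, -2.183, -0.001]
force: [1.8, 5.2, -0.2]
opening: 0.0117
```

Request:
{"method": "apply_moves", "body": {"deltas": [[5,[0,-3,0],0],[5,[0,0,0],0]]}}

```text
t: 38.5
tool_pos: [0.5537, 0.088, 0.3363]
orientation: [2.256, 2.18, 0.009]
force: [19.2, 5.9, -13.3]
opening: 0.0121
```

Request:
{"method": "apply_moves", "body": {"deltas": [[5,[0,-2,0],0],[5,[0,0,0],0]]}}

```text
t: 38.75
tool_pos: [0.5529, 0.0879, 0.3363]
orientation: [2.254, 2.178, 0.014]
force: [31.1, 6.1, -20.5]
opening: 0.0119
```

At the stop. I release, back off and check.

Request:
{"method": "apply_moves", "body": {"deltas": [[5,[0,2,0],0],[50,[0,0,0],0],[50,[0,0,0],0],[50,[0,0,0],0],[50,[0,0,-40],0]]}}

```text
t: 39.38
tool_pos: [0.5504, 0.0876, 0.3727]
orientation: [-2.256, -2.18, 0.01]
force: [0.3, -0.6, 0.6]
opening: 0.0465
```

Request:
{"method": "apply_moves", "body": {"deltas": [[50,[0,0,-60],0],[50,[0,-20,-30],0],[50,[0,0,0],0],[50,[0,0,0],0]]}}

```text
t: 39.88
tool_pos: [0.5317, 0.0884, 0.4651]
orientation: [-2.259, -2.183, 0.002]
force: [0.2, -0.6, -0.4]
opening: 0.0501
```

```bash
python3 - <<'E'
from h import *
im=viewer.read_camera('wrist');c=cal('wrist');np.savez('w11.npz',**c)
cv2.imwrite('pics/w11.png',cv2.resize(im[:300,150:550],None,fx=2,fy=2,interpolation=cv2.INTER_CUBIC));st()
E
```

```text
t 39.92 pos [0.5317 0.0884 0.4644] xax [ 0.034  0.999 -0.   ] yawx 1.5367 z [-0.003 -0.    -1.   ] F [ 0.6 -0.4 -0.3] M [-0.1   0.05 -0.03] op 0.0503 q6 0.1
```

View pics/w11.png

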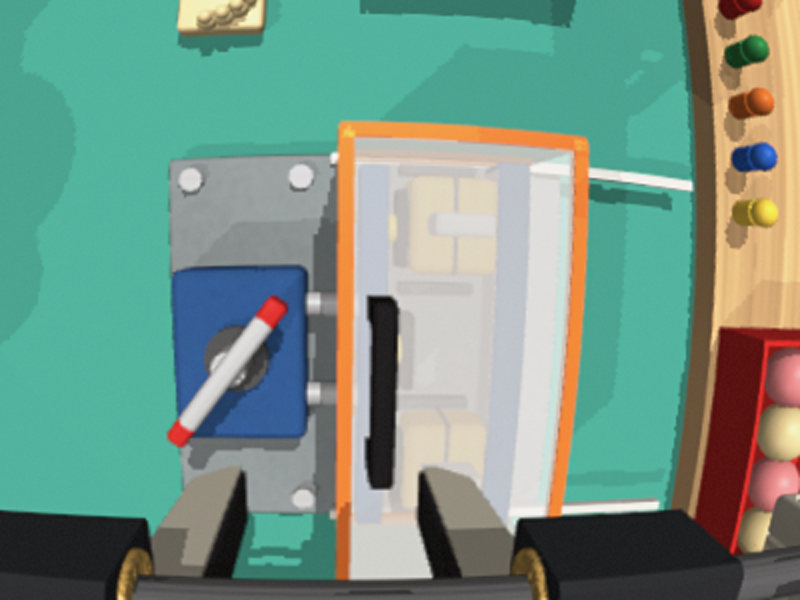

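The guard is shut against its stop, both flasks are clamped under it, and the T-bar is unchanged. The robot is clear.

```bash
python3 - <<'E'
from plant import order
print(order.close_job())
E
```

```text
the job is handed in; nothing more can be done
None
```

The job is handed in at about 40 s of robot time: guard open, both brass flasks placed, clamped, guard shut again. No verdict is reported back.

- **Flasks:** only two were on the bench. One stands in bay 0 and one in bay 2. The purple look-alikes and the bystanders were not touched.
- **Clamping:** I turned the T-handle clockwise to about 3.82–3.86 rad. Torque rose from about 0.42 N m turning freely to 0.66 N m. In the images the outer pads are compressed about 4.5–6 mm against the free middle pad. That is roughly 23–30 N per flask, clear of the 12 N and 60 N limits.
- **Guard:** it was pulled onto its stop, where the force rose to about 31 N. The last picture shows it shut over two upright flasks, with the T-bar where I left it and the gripper well clear.
- **First grip on the T-bar:** the fingertips closed on the stem (opening 18 mm instead of 12 mm). I opened, raised the hand about 11 mm and gripped the bar before turning.
- **Disagreement:** my first top-view estimate of the fixture's x was about 6 mm off, probably because the guard did not start fully shut. I corrected it from the ribs and the jaw face.

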